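# Turn a mortar prism to its cut line and clamp it on the saw carriage

### The arm

A 7-joint arm with a two-finger parallel gripper is mounted at the origin on the work surface. World frame = base frame: x ahead of the robot, y to its left, z up, the work surface at z = 0. Lengths are in m, angles in rad, forces in N, time in s.
With the tool pointing down it reaches from about 0.425 to 0.875 m from the base axis. Payload 4.7 kg.
Tool frame: the origin (TCP) lies midway between the tips of the shut fingers; the grasp point (between the pads) lies 19 mm behind it (ctrl.grip_point_offset is the distance from the TCP to the grasp point, in m); z points along the fingers, y is the line along which they close (so a half turn about z gives the same grasp; the last joint's range is limited). The gripper opens to 87 mm and grips with 3 to 60 N. Pads are 19 mm wide; open, the fingers measure 117 mm over their backs; the gripper's body (75 mm by 190 mm) begins 51 mm behind the grasp point.
Start: joints at [-1.271, 0.321, -0.07, 1.45, 0.023, 1.371, -0.057], TCP at [0.183, 0.624, 0.223] pointing down, gripper open.
Joint ranges: [-2.86, 2.86], [-0.3, 2.09], [-1.38, 1.24], [0.06, 2.45], [-1.56, 4.7], [0.09, 2.05], [-2.69, 2.69]. Speed limits (rad/s): [2.57, 2.57, 3.14, 3.14, 3.14, 3.14, 3.14].

### API

Orientations are given as a rotation vector (axis times angle).
In Python, from bench import ctrl gives the robot as it stands.
- The arm moves only by the tool move_arm, never from a script. Its argument "increments" is text: rows parted by semicolons, each of 7 numbers parted by spaces: the shift along the world's x, y, z in mm, then the turn, a rotation vector about the world's x, y, z in degrees, then the closure in counts, from 0 (fully open) to 255 (shut). A call has exactly 8 rows; each row shifts and turns the commanded pose from where the row before left it; what a row does not reach is not made up. A row lasts 1/12 s, in which the tool goes at most 41.7 mm and 7.16 degrees, less where a joint would pass 70% of its speed; a pose out of reach is approached as far as the arm can. A call with a gripper value outside its range is refused whole. The fingers move at their own pace and stop on an object; "grip_force" is the grip in N (left out, the last holds). Time passes only in rows, so rows that do not move let the fingers close, or fill a call up. It gives the time, the measured TCP pose, the force, the opening and the grip force at its end, in the units of the state.
- ctrl.get_state(): the state, without advancing time (a new reading comes with each control period).
- ctrl.get_image(name): name is "scene" or "top"; returns a dict with "frame" (384x512x3 uint8, red, green, blue), "depth" (384x512 float32, m along the optical axis (not along the pixel's ray), 0 where there is no reading), "fx", "fy", "cx", "cy" (pixels), "k1" (the pictures are not rectified: a ray, as slopes to the right and down, at radius r is drawn at 1 + k1 r^2 times it, then the intrinsics apply), "position" and "orientation" of the camera in the world. Camera axes: x right, y down, z forward; pixel columns grow to the right and rows downward; lengths in m; the calibration is good to about 2 mm. A picture is of the moment at which its call begins.
- ctrl.close_job(): hands the job in; it is judged then, once.
Trained networks look in a picture, given as the dict that the camera call returned (one of the last four; its "shot" number tells which), for a name from the list of things; names that differ only in an ending like _2 or _b are one class to them, and where a whole thing is asked for, a point or a joint stands for the part that bears it (a point fixed in the world has none). Each returns a list of dicts, best first, with "score" (0 to 1); they miss things now and then, are a little off and sometimes report something else, mostly with a low value. They report only what shows in the picture. A call takes as long as a camera call. They do not tell look-alikes from the thing itself.
- ctrl.find_in(target, picture): "centre" ([x, y, z] in m, in world coordinates, good to about 4 mm: the middle of the surface that is visible of it).
- ctrl.silhouettes(target, picture): "region" (384x512 bool, what is visible of it).
The state is a dict: "time": time; "joint_positions": joint angles; "qd": joint speeds; "joint_torque": joint torques, N m; "position": TCP position; "tool_rot": TCP orientation; "ft_force": force on the tool from outside, world axes, zero at the start; "torque": the same for the moment, N m; "grip_width": opening from 0.0 (shut) to 1.0 (fully open); "grip_force": force on a finger pad.
Only numpy, scipy, OpenCV 4.12 (cv2) and the standard library are available. Lean on these libraries where they do the work, as an engineer would, in place of code of your own. Each camera call takes 0.05 s, during which the arm holds its last target. There are 200 camera calls.

### The job

Set the mortar prism up for notching on the saw carriage: roll it over on the carriage, one face at a time and without lifting it off, until the face with the red cut line is on top. Slide it flush against the fence and the end stop, then press the clamp's black knob down on to it and, while it is down, push the red keeper tab outward so the clamp stays locked on the prism. Leave the things lying around the carriage where they are.

Things in the scene. Friction and masses are not known exactly. Their poses are not given: they have to be found in the camera images.
- tray: Saw carriage, fixed on the bench: aluminium bed with black rubber facing, rubber top 24 mm above the bench, spanning x -165 to 0, y -110 to 96 mm. Origin: bench level, below the crossing of fence face and blade slot. x points from the robot's side to the fence, y left along the fence, z up.
- fence_mid (a point): Point on the fence face over the blade slot, 24 mm above the bench (carriage x = 0, y = 0). The fence is an upright aluminium wall in the carriage's y-z plane with a yellow scale, 35 mm high above the rubber, 10 mm thick, face towards the robot, with a 10 mm gap here for the blade.
- stop_corner (a point): Point on the rubber where fence face and end stop face meet (carriage x = 0, y = 80, z = 24 mm). The end stop is a steel block 26 mm high at the left end of the fence; its face lies at y = 80 and reaches from x = -45 to 0.
- prism: Grey mortar prism 40 x 40 x 160 mm, 0.57 kg, on the rubber, its centre 115 to 132 mm before the fence. Origin: centre; y along its length; +x dark trowelled face (starts towards the fence); -z face with the red line (starts underneath; done when its z axis points down): two quarter rolls, 40 mm each. Seated, the centre is at carriage x = -20, y = 0, z = 44 mm. Friction on rubber 0.9.
- cut_line (a point): Middle of the red line (3 mm wide, across the face at mid length, carried 12 mm round on to both neighbouring faces), on the face to be notched, 20 mm from the prism's centre. To tip the prism, push a side face near its top edge and raise the push with the face.
- plunger (a joint): Travel of the sprung clamp plunger (vertical): 0 up, 0.025 m fully pressed. The foot meets a seated prism at 0.018; the keeper can cross from 0.022 on. It springs back up unless the keeper holds it, which then is at about 0.022. 3 N to start, 18 N at the bottom with the prism under the foot.
- knob_top (a point): Centre of the top of the clamp's black round knob, 40 mm across, 14 mm thick; 180 mm above the bench when up; axis at carriage x = -20, y = 45 mm. A blue post behind the fence carries the clamp on an arm; of all this only the foot comes lower than 70 mm above the rubber.
- foot: Black rubber clamp foot below the plunger, a disc 22 mm across; origin at the centre of its underside, 58 mm above the rubber when the clamp is up. Sprung on the plunger (1.5 N per mm, 9 mm) so that it presses on the prism.
- keeper (a joint): Slide of the steel keyhole plate under the knob: 0 open, 0.012 m locked, along carriage +y (left, away from the blade slot). Stays where it is left (1.5 N friction); gets past 0.005 only while the plunger is pressed to 0.022 or more.
- tab (a point): Red upright keeper tab, 26 mm wide (x), 5 mm thick (y): middle of the top edge of its inner face, which looks at the knob and stands 24 mm left (+y) of the knob's axis when open. Its top is 166 mm above the bench: 14 mm below the raised knob's top, 11 mm above the fully pressed one's. Fingers holding the knob down push it outward (+y).
- spare_prism: Bystander: paler mortar prism without a line, 40 x 40 x 160 mm, on the bench behind the fence; origin at its centre, y along its length.
- half_prism: Bystander: broken half of a pale prism, 40 x 40 x 80 mm, on the bench behind and left of the carriage; origin at its centre, y along its length.
- crayon: Bystander: red marking crayon, 12 mm thick, 117 mm long along its x, on the bench right of the carriage; origin below its middle.
- square: Bystander: steel try square, stock 75 x 18 x 16 mm along its y, 100 mm blade along +x, on the bench left of the carriage; origin under the stock.
Mind the look-alikes: they are no part of the job. What is shaped like the prism but blue or pink is not meant.

How it is judged:
By the outcome, as a careful person would: the job done as asked, in the order asked, and still so for the second after the job is handed in, with the robot touching nothing.
It also fails if it takes over 58 s, if anything falls off the work surface, if the arm or the gripper's body presses on something with over 40 N, if the wrist force passes 120 N, or if a joint passes its speed limit or range.

## Working session

There is one attempt and no reset: what is moved stays moved. The work goes in short steps, Python scripts to look and compute and a tool call to move; the robot and the scene stay as the last step left them, time stands still between calls to the robot, and variables do not carry over. Pictures are saved under pics/ and viewed, at most 10 in all, crops included, and the job is handed in when it is done.

Besides the shell and the picture viewer there is one more tool, called after "Call:" as name(argument=value, ...), one argument or row to a line, values as JSON. move_arm: Moves the arm, as the interface text tells. Its arguments: {"type":"object","properties":{"increments":{"type":"string"},"grip_force":{"type":"number"}},"required":["increments"]}

```bash
mkdir -p pics; cat > h.py <<'E'
import numpy as np, cv2
from scipy.spatial.transform import Rotation as R
from bench import ctrl
def rot(p):
    o=np.array(p["orientation"],float)
    return o if o.shape==(3,3) else R.from_rotvec(o).as_matrix()
def K(p): return np.array([[p["fx"],0,p["cx"]],[0,p["fy"],p["cy"]],[0,0,1.]])
def ray(p,u,v):
    x=(u-p["cx"])/p["fx"]; y=(v-p["cy"])/p["fy"]; rd=np.hypot(x,y); r=rd
    for _ in range(20): r=rd/(1+p["k1"]*r*r)
    s=r/rd if rd>0 else 1
    return np.array([x*s,y*s,1.])
def at_depth(p,u,v):
    d=float(p["depth"][int(v),int(u)]); return rot(p)@(ray(p,u,v)*d)+np.array(p["position"])
def at_z(p,u,v,z):
    d=rot(p)@ray(p,u,v); o=np.array(p["position"]); return o+d*(z-o[2])/d[2]
def proj(p,X):
    c=rot(p).T@(np.array(X)-np.array(p["position"])); x,y=c[:2]/c[2]; f=1+p["k1"]*(x*x+y*y)
    return p["fx"]*x*f+p["cx"],p["fy"]*y*f+p["cy"]
def save(p,n): cv2.imwrite("pics/"+n,cv2.cvtColor(p["frame"],cv2.COLOR_RGB2BGR))
def cloud(p):
    v,u=np.mgrid[0:384,0:512]; 
    x=(u-p["cx"])/p["fx"]; y=(v-p["cy"])/p["fy"]; rd=np.hypot(x,y); r=rd.copy()
    for _ in range(20): r=rd/(1+p["k1"]*r*r)
    s=np.where(rd>0,r/np.maximum(rd,1e-9),1)
    d=p["depth"]; c=np.stack([x*s*d,y*s*d,d],-1)
    return c@rot(p).T+np.array(p["position"])
E
python3 - <<'E'
from h import *
a=ctrl.get_image("scene"); b=ctrl.get_image("top")
im=np.vstack([a["frame"],b["frame"]]); 
save(a,"s0.png"); save(b,"t0.png")
np.set_printoptions(precision=4,suppress=True)
for n,p in (("scene",a),("top",b)):
    print(n,p["position"],p["orientation"],p["fx"],p["k1"])
    for t in ["tray","prism","knob_top","tab","foot","spare_prism","half_prism","crayon","square","cut_line","fence_mid","stop_corner"]:
        try: print(t,[(np.round(d["centre"],4),round(d["score"],2)) for d in ctrl.find_in(t,p)[:3]])
        except Exception as e: print(t,e)
s=ctrl.get_state(); print(s)
E
```

```text
scene [ 0.9013 -0.5486  0.9217] [-2.4076 -0.802   0.2716] 355.45328869526384 0.028913791206418384
tray [(array([0.598 , 0.0664, 0.0255]), 0.91)]
prism [(array([ 0.4209, -0.4236,  0.0377]), 0.97), (array([ 0.5301, -0.0079,  0.0621]), 0.59), (array([0.3355, 0.1124, 0.04  ]), 0.55)]
knob_top [(array([0.5932, 0.1054, 0.1761]), 0.47)]
tab [(array([0.6028, 0.0981, 0.1344]), 0.4)]
foot []
spare_prism [(array([0.7272, 0.0735, 0.0423]), 0.91)]
half_prism [(array([0.6762, 0.2331, 0.0387]), 0.9)]
crayon [(array([ 0.6274, -0.1099,  0.0124]), 0.72)]
square []
cut_line [(array([0.3341, 0.1108, 0.0423]), 0.91), (array([ 0.5254, -0.0082,  0.0646]), 0.75), (array([ 0.4148, -0.4228,  0.0397]), 0.58)]
fence_mid [(array([0.5962, 0.059 , 0.0192]), 0.72)]
stop_corner [(array([0.5955, 0.0679, 0.021 ]), 0.91)]
top [ 0.4724 -0.0713  1.0506] [-2.1879  2.1911 -0.1223] 378.22321437236525 0.0442758559951249
tray []
prism [(array([0.3299, 0.1212, 0.0413]), 0.95), (array([ 0.4714, -0.2094,  0.0415]), 0.83), (array([0.5237, 0.0086, 0.0626]), 0.76)]
knob_top [(array([0.5933, 0.1142, 0.1771]), 0.72)]
tab [(array([0.5
[... 429 characters left out ...]
.57), (array([0.5945, 0.102 , 0.137 ]), 0.24)]
stop_corner [(array([0.519 , 0.0055, 0.0653]), 0.67), (array([0.5757, 0.0547, 0.0217]), 0.66), (array([0.5944, 0.1085, 0.1787]), 0.4)]
{'time': 1.3, 'joint_positions': array([-1.2709,  0.321 , -0.0701,  1.4505,  0.0226,  1.3708, -0.0569]), 'qd': array([ 0.0005, -0.0002,  0.0004,  0.0007, -0.0004, -0.0012, -0.0014]), 'joint_torque': array([  0.0003, -49.1107,  -0.4031, -31.2773,  -0.0639,   0.0335,
         0.    ]), 'position': array([0.1833, 0.6236, 0.2226]), 'tool_rot': array([0.4473, 3.1095, 0.0001]), 'ft_force': array([ 0.5413,  0.5283, -0.0735]), 'torque': array([0.0217, 0.036 , 0.0505]), 'grip_force': 0.0, 'grip_width': 0.9985710625790453}
```

```bash
python3 - <<'E'
import cv2
for n in ("s0","t0"):
    i=cv2.imread(f"pics/{n}.png"); cv2.imwrite(f"pics/{n}b.png",cv2.resize(i,(800,600),interpolation=cv2.INTER_CUBIC))
E
```

```text
(no output)
```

View pics/s0b.png

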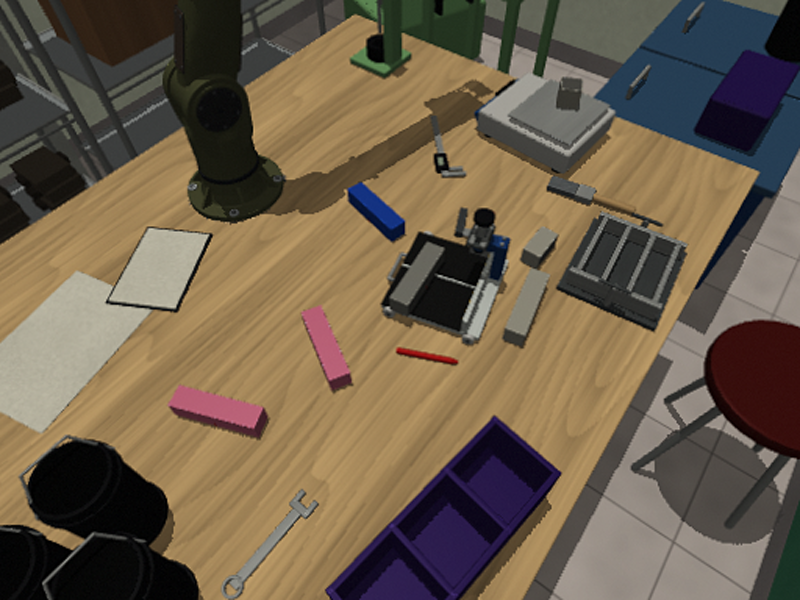

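View pics/t0b.png

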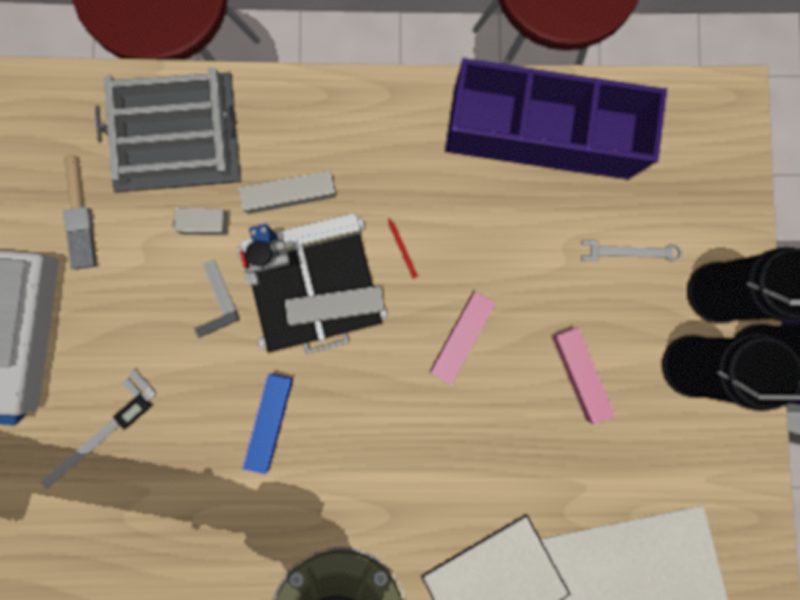

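The scene view shows the grey prism on the black carriage at (417,275), with the clamp knob at (483,217), the spare prism at (527,307) and the half prism at (540,245) behind the fence. In the top view the grey prism is at (335,305), the knob at (260,252) and the red tab at (243,258). The look-alikes there are blue at (268,422) and pink at (462,337) and (583,375). The grey one on the rubber is the one meant.

```bash
cat > meas.py <<'E'
from h import *
np.set_printoptions(precision=4,suppress=True)
def rect(P):
    (c,s,a)=cv2.minAreaRect((P[:,:2]*1000).astype(np.float32)); return np.round(c,1),np.round(s,1),round(a,1)
E
python3 - <<'E'
from meas import *
for n in ("top","scene"):
    p=ctrl.get_image(n); C=cloud(p); F=p["frame"].astype(int)
    x,y,z=C[...,0],C[...,1],C[...,2]; ok=(p["depth"]>0)&(x>.40)&(x<.72)&(y>-.12)&(y<.22)
    g=p["frame"].mean(-1)
    sel=ctrl.silhouettes("prism",p)
    for r in sel[:4]:
        P=C[r["region"]&(p["depth"]>0)]
        if len(P) and .46<np.median(P[:,0])<.6 and abs(np.median(P[:,1]))<.06:
            T=P[abs(P[:,2]-.064)<.006]; print(n,"prism",r["score"],len(P),rect(T),np.median(T[:,2]))
    # rubber
    m=ok&(abs(z-.024)<.006)&(g<50); print(n,"rubber",m.sum(),np.median(z[m]),rect(C[m]))
    # fence top
    m=ok&(abs(z-.059)<.006)&(g>120)&(x>.56)&(x<.66); P=C[m]; print(n,"fence",m.sum(),np.median(P[:,2]),rect(P))
    # knob
    m=ok&(abs(z-.178)<.007)&(abs(x-.593)<.04)&(abs(y-.112)<.04); P=C[m]; print(n,"knob",m.sum(),np.median(P[:,2]),rect(P),P.mean(0))
    m=ok&(F[...,0]>90)&(F[...,1]<50)&(abs(x-.593)<.06)&(abs(y-.12)<.06);P=C[m]; print(n,"tab",m.sum(),P.mean(0) if len(P) else 0, P.max(0) if len(P) else 0)
    s=p["frame"]; 
    u,v=proj(p,[.57,.05,.05]); u,v=int(u),int(v); cr=s[max(0,v-70):v+70,max(0,u-95):u+95]
    cv2.imwrite(f"pics/c_{n}.png",cv2.resize(cv2.cvtColor(cr,cv2.COLOR_RGB2BGR),None,fx=4,fy=4,interpolation=cv2.INTER_CUBIC)); print("crop org",u-95,v-70)
    if n=="top": A=cr
    else: 
        i=np.vstack([cv2.resize(A,(540,298),interpolation=3),cv2.resize(cr,(540,298),interpolation=3)]); cv2.imwrite("pics/both.png",cv2.cvtColor(i.astype(np.uint8),cv2.COLOR_RGB2BGR))
E
```

```text
top prism 0.92 946 (array([523.9,   7.1]), array([ 39.9, 158.9]), 8.5) 0.06404874056195531
top rubber 2719 0.024181891041050063 (array([548.4,  45.7]), array([159.1, 198.8]), 14.2)
top fence 195 0.059262276705803085 (array([622.3,  63.2]), array([ 50.7, 203.3]), 20.4)
top knob 234 0.17998754352454105 (array([594.8, 110.7]), array([38.5, 37.4]), 44.3) [0.5949 0.1103 0.1798]
top tab 12 [0.5875 0.1342 0.1628] [0.5967 0.1365 0.1665]
crop org 103 107
scene prism 0.96 774 (array([521.9,   6.1]), array([ 42.3, 162. ]), 8.7) 0.06596477427658581
scene rubber 1756 0.02598683849183364 (array([546. ,  72.6]), array([291.7, 292.9]), 0.3)
scene fence 90 0.06064312693467394 (array([643.6,  18.4]), array([  9.1, 103.9]), 14.4)
scene knob 142 0.18164154823539946 (array([594.1, 110.5]), array([39.6, 38.5]), 73.8) [0.5958 0.1074 0.1806]
scene tab 0 0 0
crop org 192 105
```

View pics/c_top.png

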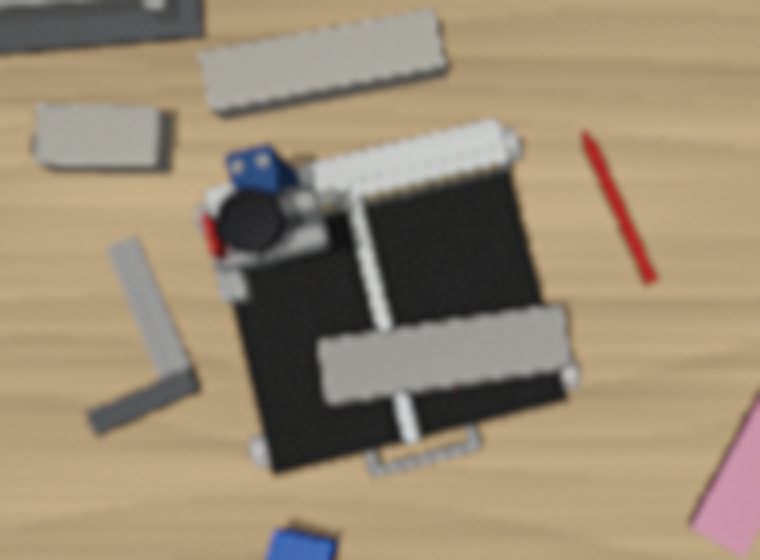

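The crop confirms the choice: the grey prism on the rubber at (445,355) has the red line's wrap just visible at its lower edge (458,385). The spare at (322,62) and half prism at (100,137) are off the carriage.

My estimates are carriage origin at about (625, 72) mm with yaw 14.3°, and prism centre at (523, 6.6) mm with yaw 8.6°. Next I approach from behind the prism.

Call:
move_arm(
  increments="18 -23 0 0 0 1 150;18 -23 0 0 0 1 150;18 -23 0 0 0 1 150;18 -23 0 0 0 1 150;18 -23 0 0 0 1 150;18 -23 0 0 0 1 150;18 -23 0 0 0 1 150;18 -23 0 0 0 1 150",
)

```text
time: 2.17
position: [0.328, 0.4384, 0.2228]
tool_rot: [0.228, 3.133, 0.001]
ft_force: [-0.4, 0.8, -0.3]
grip_width: 0.482
grip_force: 0.0
```

Call:
move_arm(
  increments="18 -23 0 0 0 1 100;18 -23 0 0 0 1 100;18 -23 0 0 0 1 100;18 -23 0 0 0 1 100;7 -29 0 0 0 1 100;7 -29 0 0 0 1 100;7 -29 0 0 0 1 100;7 -29 0 0 0 1 100",
)

```text
time: 2.83
position: [0.4275, 0.2302, 0.2227]
tool_rot: [0.009, 3.141, 0.001]
ft_force: [0.6, -0.3, 0.0]
grip_width: 0.607
grip_force: 0.0
```

Call:
move_arm(
  increments="7 -29 0 0 0 1 100;7 -29 0 0 0 1 100;7 -29 0 0 0 1 100;7 -29 0 0 0 1 100;7 -29 0 0 0 1 100;7 -29 0 0 0 1 100;7 -29 0 0 0 1 100;7 -29 0 0 0 1 100",
)

```text
time: 3.5
position: [0.4835, -0.0018, 0.2229]
tool_rot: [-0.21, 3.134, 0.001]
ft_force: [-0.1, 0.9, 0.1]
grip_width: 0.611
grip_force: 0.0
```

```bash
python3 - <<'E'
from meas import *
s=ctrl.get_state(); print(s["time"],s["position"],R.from_rotvec(s["tool_rot"]).as_matrix(),s["grip_width"],s["joint_positions"])
p=ctrl.get_image("scene"); C=cloud(p); x,y,z=C[...,0],C[...,1],C[...,2]
m=(abs(x-.63)<.06)&(abs(y-.11)<.09)&(p["depth"]>0)&(z>.09)
print("clamp",m.sum(),C[m].min(0),C[m].max(0))
u,v=proj(p,[.53,.03,.15]); u,v=int(u),int(v); cr=p["frame"][max(0,v-110):v+90,max(0,u-130):u+130]
cv2.imwrite("pics/a1.png",cv2.resize(cv2.cvtColor(cr,cv2.COLOR_RGB2BGR),None,fx=3,fy=3,interpolation=3))
E
```

```text
3.5 [ 0.4835 -0.0018  0.2229] [[-0.991  -0.1336  0.0008]
 [-0.1336  0.991   0.0006]
 [-0.0009  0.0005 -1.    ]] 0.6107541302009921 [-0.5663 -0.0567  0.5008  1.866   0.0275  1.3245  1.632 ]
clamp 562 [0.5724 0.0711 0.0901] [0.651  0.1441 0.185 ]
```

View pics/a1.png

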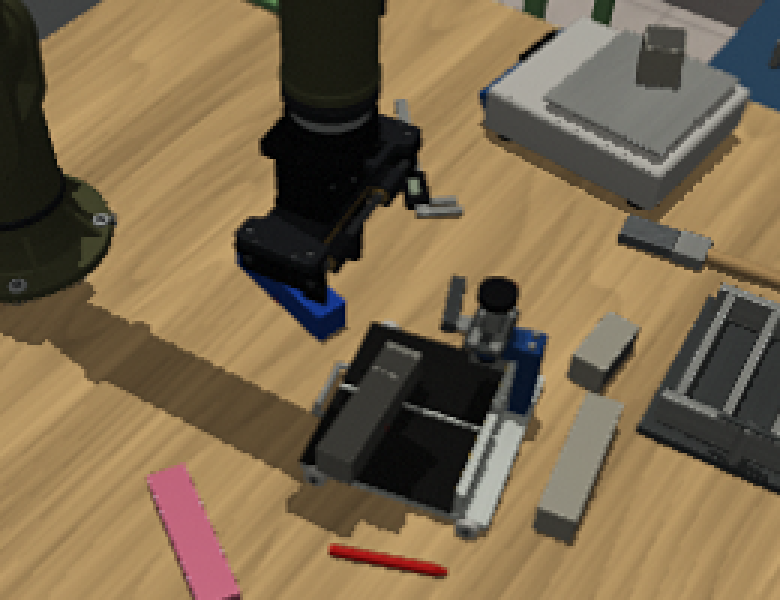

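The gripper body is a bar about 190 mm wide along the finger line, now standing behind the prism. The knob at (497,293) and clamp are clear of it, and the clamp tops out at 185 mm. Next I descend behind the prism and close to contact.

Call:
move_arm(
  increments="-5 2 0 0 0 1 100;0 0 -35 0 0 0 100;0 0 -35 0 0 0 100;0 0 -35 0 0 0 100;0 0 -35 0 0 0 100;0 0 -25 0 0 0 100;5 1 0 0 0 0 100;4 0.5 0 0 0 0 100",
)

```text
time: 4.22
position: [0.4866, 0.0042, 0.0571]
tool_rot: [0.238, -3.13, -0.0]
ft_force: [0.7, 0.2, 0.7]
grip_width: 0.611
grip_force: 0.0
```

```bash
cat > look.py <<'E'
from meas import *
import sys
O=np.array([625.,72.]); Y=np.radians(14.3); M=np.array([[np.cos(Y),np.sin(Y)],[-np.sin(Y),np.cos(Y)]])
def loc(P): return M@(np.array(P)[:2]*1000-O)
s=ctrl.get_state(); print(s["time"],"tcp",s["position"]*1000,"loc",loc(s["position"]),"f",s["ft_force"],"q",s["joint_positions"],"w",s["grip_width"])
print("y yaw",np.degrees(np.arctan2(-R.from_rotvec(s["tool_rot"]).as_matrix()[0,1],R.from_rotvec(s["tool_rot"]).as_matrix()[1,1])))
for n in ("top","scene"):
    p=ctrl.get_image(n); C=cloud(p); F=p["frame"].astype(int)
    for r in ctrl.silhouettes("prism",p)[:5]:
        P=C[r["region"]&(p["depth"]>0)]
        if len(P)<50: continue
        l=loc(np.median(P,0))
        if -160<l[0]<10 and -120<l[1]<90:
            T=P[abs(P[:,2]-.065)<.006]
            q=rect(T) if len(T)>20 else None
            print(n,"prism",round(r["score"],2),len(P),len(T),q,"loc",loc(np.array(q[0])/1000) if q else l,"z",np.median(P[:,2]),np.percentile(P[:,2],98))
            x,y,z=T.T if len(T) else (0,0,0)
    L=(C[...,:2]*1000-O)@M.T
    m=(F[...,0]>F[...,1]*1.6)&(F[...,0]>60)&(L[...,0]>-160)&(L[...,0]<5)&(abs(L[...,1])<75)&(C[...,2]<.08)&(p["depth"]>0)
    if m.sum(): print(n,"red",m.sum(),L[m].min(0),L[m].max(0),"z",C[m][:,2].min(),C[m][:,2].max())
    if len(sys.argv)>1:
        u,v=proj(p,[.55,.03,.06]); u,v=int(u),int(v); cr=p["frame"][v-75:v+75,u-100:u+100]
        cv2.imwrite(f"pics/{sys.argv[1]}_{n}.png",cv2.resize(cv2.cvtColor(cr,cv2.COLOR_RGB2BGR),None,fx=3,fy=3,interpolation=3))
E
python3 look.py
```

```text
4.2167 tcp [486.6092   4.1667  57.1181] loc [-150.8576  -31.5491] f [0.7076 0.1931 0.7092] q [-0.5455  0.1362  0.5146  2.0492 -0.0807  0.9775  1.7332] w 0.6114146215198987
y yaw 8.705660617059536
top prism 0.6 92 81 (array([544.1, -48.8]), array([17. , 42.4]), 8.4) loc [-108.2309  -97.0749] z 0.06424373249903093 0.16901376484833394
scene prism 0.72 777 569 (array([522.5,   6.6]), array([ 41.1, 164.4]), 9.3) loc [-115.4778  -38.0562] z 0.06502738905741134 0.06878168322395913
```

Call:
move_arm(
  increments="2 0.3 0 0 0 0 100;2 0.3 0 0 0 0 100;1 0.1 0 0 0 0 100;1 0.2 0 0 0 0 100;1 0.1 0 0 0 0 100;1 0.2 0 0 0 0 100;0 0 0 0 0 0 100;0 0 0 0 0 0 100",
)

```text
time: 5.08
position: [0.4923, 0.0039, 0.0571]
tool_rot: [0.235, -3.126, -0.0]
ft_force: [-9.4, -1.5, 6.8]
grip_width: 0.612
grip_force: 4.2
```

Call:
move_arm(
  increments="1 0 2 0 0 0 100;4 0.6 5 0 0 0 100;5 0.8 4.5 0 0 0 100;5 0.8 3.5 0 0 0 100;5.5 0.8 3 0 0 0 100;5.5 0.8 2 0 0 0 100;5.5 0.8 1 0 0 0 100;0 0 0 0 0 0 100",
)

```text
time: 5.75
position: [0.5289, 0.0093, 0.0792]
tool_rot: [-0.237, 3.13, -0.0]
ft_force: [0.9, 0.5, 0.3]
grip_width: 0.607
grip_force: 0.0
```

```bash
python3 look.py r1
```

```text
5.75 tcp [528.853    9.2944  79.2101] loc [-108.6562  -37.0145] f [0.908  0.5417 0.2555] q [-0.5348  0.196   0.5148  1.9372 -0.1116  1.0335  1.7506] w 0.6072816801748976
y yaw 8.648841717198703
scene red 3 [-107.7215  -40.0701] [-101.412   -38.7368] z 0.06508339172304989 0.06797086429416321
```

View pics/r1_scene.png

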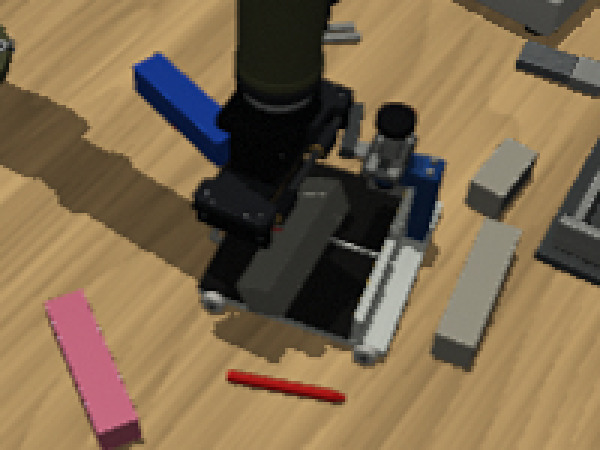

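The first roll worked: the prism lies one face further, and the red wrap mark shows at (278,228) on the edge nearest the robot. I'll measure its new pose from the depth.

```bash
cat > pp.py <<'E'
from look import *
def prism(n):
    p=ctrl.get_image(n); C=cloud(p); L=(C[...,:2]*1000-O)@M.T; g=p["frame"].astype(int); z=C[...,2]
    m=(abs(z-.065)<.005)&(L[...,0]>-140)&(L[...,0]<0)&(abs(L[...,1])<150)&(p["depth"]>0)&(g.mean(-1)>40)
    k,lab,st,_=cv2.connectedComponentsWithStats(m.astype(np.uint8)); i=1+np.argmax(st[1:,4]); m=lab==i
    P=L[m]; q=cv2.minAreaRect(P.astype(np.float32)); print(n,m.sum(),np.round(q[0],1),np.round(q[1],1),round(q[2],1),"x",P[:,0].min(),P[:,0].max(),"y",P[:,1].min(),P[:,1].max())
E
python3 - <<'E'
from pp import *
prism("scene"); prism("top")
E
```

```text
5.95 tcp [526.5239   8.8118  78.3289] loc [-111.0323  -36.9068] f [ 0.3217  0.8303 -0.4773] q [-0.5348  0.1945  0.5152  1.9408 -0.1109  1.0343  1.7504] w 0.6116291251049847
y yaw 8.615192083606514
scene prism 0.9 707 565 (array([562.2,  11.5]), array([ 40.6, 163.2]), 8.4) loc [-75.7976 -43.1139] z 0.06545189858573908 0.06930748293951225
scene red 3 [-92.7006 -41.2739] [-85.036  -36.5212] z 0.06346582168618364 0.06661064917062476
scene 566 [-76.4 -42.2] [161.9  40.7] 84.4 x -103.88007323073892 -49.19454244438465 y -124.29376949615757 38.28678352106047
top 32 [ -66.6 -104.5] [32.2 11.9] 83.8 x -72.66728980860515 -60.03817850571074 y -121.11352658442203 -88.73714888293954
```

Call:
move_arm(
  increments="-4 -8 0 0.9 -5.9 0 100;2 -7 0 0.9 -5.9 0 100;0 0 0 0.9 -5.9 0 100;0 0 0 0.9 -5.9 0 100;0 0 -8 0 0 0 100;0 0 -8 0 0 0 100;0 0 -8 0 0 0 100;0 0 0 0 0 0 100",
)

```text
time: 6.92
position: [0.5255, -0.0061, 0.0534]
tool_rot: [-0.206, 2.721, 0.042]
ft_force: [-1.0, 0.1, -0.3]
grip_width: 0.607
grip_force: 0.0
```

```bash
python3 - <<'E'
from pp import *
print(R.from_rotvec(s["tool_rot"]).as_matrix())
prism("scene")
E
```

```text
6.9167 tcp [525.4525  -6.1197  53.3798] loc [-115.7586  -51.1111] f [-0.9581  0.0984 -0.2517] q [-0.546  -0.0654  0.5441  2.313  -0.0597  0.4762  1.7738] w 0.6070608170589488
y yaw 8.655942547948
top prism 0.61 1056 933 (array([563.4,  13.2]), array([ 40.3, 159.3]), 8.6) loc [-74.2149 -41.763 ] z 0.06388168194333749 0.06782705561418212
scene prism 0.78 763 582 (array([561.8,   9.7]), array([ 40.7, 160.1]), 8.9) loc [-76.6298 -44.7593] z 0.06532332296987142 0.06909917959074623
scene prism 0.73 2972 185 (array([580.1,  36.4]), array([147.2, 197.9]), 4.7) loc [-52.302  -23.4067] z 0.026742572860330383 0.18176015595267195
scene red 4 [-94.6413 -42.1078] [-85.6178 -38.0893] z 0.06384622175529431 0.06850220448897648
[[-0.9052 -0.1505  0.3975]
 [-0.1383  0.9886  0.0595]
 [-0.4019 -0.0011 -0.9157]]
scene 586 [-76.3 -42. ] [162.6  40.6] 84.6 x -103.18822938740549 -49.42800483735032 y -124.15873820886401 37.93006765076119
```

Call:
move_arm(
  increments="5 0.7 0 0 0 0 100;4 0.6 0 0 0 0 100;2 0.3 1 0 0 0 100;3 0.5 3 0 0 0 100;4 0.6 4.5 0 0 0 100;5 0.8 4.5 0 0 0 100;5 0.8 3.5 0 0 0 100;5.5 0.8 3 0 0 0 100",
)

```text
time: 7.83
position: [0.5599, -0.0007, 0.0755]
tool_rot: [-0.205, 2.715, 0.044]
ft_force: [0.5, 0.1, 0.2]
grip_width: 0.605
grip_force: 0.0
```

Call:
move_arm(
  increments="5.5 0.8 2 0 0 0 100;5.5 0.8 1 0 0 0 100;3 0.4 0.5 0 0 0 100;0 0 0 0 0 0 100;0 0 0 0 0 0 100;-4 -0.5 0 0 0 0 100;-6 -1 0 0 0 0 100;-6 -1 0 0 0 0 100",
)

```text
time: 8.5
position: [0.5552, -0.0017, 0.0771]
tool_rot: [-0.205, 2.719, 0.044]
ft_force: [-0.3, 0.6, -0.1]
grip_width: 0.608
grip_force: 0.0
```

```bash
python3 - r2 <<'E'
from pp import *
prism("scene"); prism("top")
E
```

```text
8.5 tcp [555.1942  -1.6689  77.143 ] loc [-85.839  -54.1443] f [-0.2531  0.6122 -0.1215] q [-0.5555 -0.0372  0.5477  2.2327 -0.0791  0.5304  1.7771] w 0.6079177839830214
y yaw 8.62428496606121
top prism 0.72 443 436 (array([565.3,  13.3]), array([ 36., 159.]), 8.7) loc [-72.3491 -42.1354] z 0.06427496060807747 0.06828793826263198
scene prism 0.77 719 526 (array([561.7,  11.3]), array([ 40.4, 160.9]), 8.8) loc [-76.3315 -43.1842] z 0.06522516849093818 0.06911267618482925
scene prism 0.22 2832 162 (array([598. ,  39.8]), array([120.1, 193.4]), 8.1) loc [-34.1168 -24.5333] z 0.026805051794781765 0.18182152810832883
scene red 3 [-91.3336 -40.8653] [-84.7384 -40.3824] z 0.06539733874842224 0.06912990020754428
scene 521 [-75.7 -41.5] [162.3  39.6] 84.3 x -101.922092320716 -49.23877535973206 y -124.03501176472265 39.97638747094817
top 403 [-64.7 -43.2] [158.5  21.5] 84.6 x -81.27479943284192 -48.212837558797524 y -122.4146242298595 35.82740101168276
```

View pics/r2_scene.png

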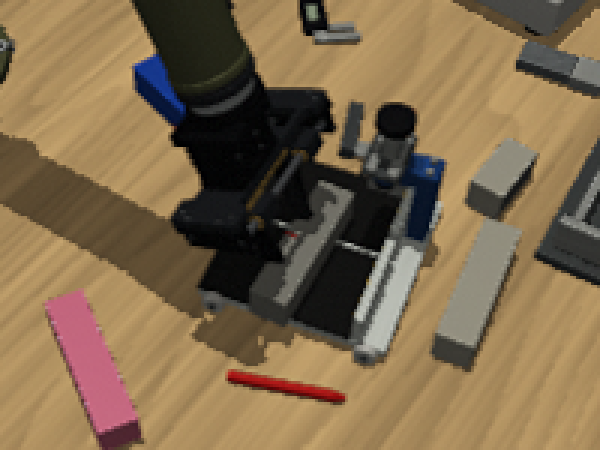

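The prism didn't roll: the push rose too early and it settled back, with the red wrap still at the near edge (288,232). I'll back off and retry with a contact check first.

Call:
move_arm(
  increments="-10 -1.5 0 0 0 0 100;-10 -1.5 0 0 0 0 100;-10 -1.5 0 0 0 0 100;0 0 -12 0 0 0 100;0 0 -12 0 0 0 100;0 0 0 0 0 0 100;3 0.5 0 0 0 0 100;3 0.5 0 0 0 0 100",
)

```text
time: 9.47
position: [0.5331, -0.0049, 0.0542]
tool_rot: [-0.205, 2.717, 0.044]
ft_force: [-0.9, -0.4, 0.2]
grip_width: 0.605
grip_force: 0.0
```

Call:
move_arm(
  increments="2 0.3 0 0 0 0 100;1 0.2 0 0 0 0 100;1 0.2 0 0 0 0 100;1 0.2 0 0 0 0 100;1 0.2 0 0 0 0 100;0 0 0 0 0 0 100;0 0 0 0 0 0 100;0 0 0 0 0 0 100",
)

```text
time: 10.13
position: [0.5369, -0.0042, 0.053]
tool_rot: [-0.205, 2.721, 0.044]
ft_force: [-6.2, -1.0, 4.3]
grip_width: 0.609
grip_force: 3.5
```

Call:
move_arm(
  increments="2 0.3 1 0 0 0 100;4 0.6 3.5 0 0 0 100;5 0.8 4.5 0 0 0 100;5 0.8 3.5 0 0 0 100;5.5 0.8 3 0 0 0 100;5.5 0.8 2 0 0 0 100;5.5 0.8 1 0 0 0 100;3 0.4 0 0 0 0 100",
)

```text
time: 10.8
position: [0.5753, 0.0018, 0.0728]
tool_rot: [-0.205, 2.716, 0.044]
ft_force: [0.3, -0.6, -0.2]
grip_width: 0.603
grip_force: 0.0
```

```bash
python3 - r3 <<'E'
from pp import *
prism("scene"); prism("top")
E
```

```text
10.8 tcp [575.301    1.7615  72.8105] loc [-65.5079 -55.7866] f [ 0.2934 -0.623  -0.1773] q [-0.5653  0.0207  0.5616  2.1962 -0.1413  0.5175  1.824 ] w 0.6034082824595122
y yaw 8.649695011263205
top prism 0.67 700 223 (array([589.1,  15.9]), array([ 40.7, 155.5]), 9.0) loc [-48.6443 -45.4945] z 0.07026327046932646 0.16275066212737263
top red 3 [-54.6142 -44.5711] [-50.4243 -42.9367] z 0.07029863285765992 0.07680585908360393
scene prism 0.89 892 418 (array([594.5,  17.3]), array([ 43.7, 162.8]), 8.9) loc [-43.0658 -45.4717] z 0.06733102963564197 0.07604203891954965
scene red 15 [-58.9836 -47.7248] [-24.3462 -40.2236] z 0.06511750052633314 0.07435665433495331
scene 583 [-34.8 -46.1] [162.7  40.6] 84.7 x -59.54103971880243 -8.213155596848708 y -127.70592386747451 36.07195194353896
top 852 [-32.  -46.1] [158.4  41.3] 84.6 x -59.43273207193554 -6.161766344155037 y -126.38357436640862 34.09391476647152
```

The second roll worked: the red line now shows on top, and the prism centre is at carriage (-33, -46). I'll back off, square the tool to the carriage and descend low behind the prism.

Call:
move_arm(
  increments="-11 -5 0 0 0 1.5 100;-11 -5 0 0 0 1.5 100;0 -5 0 0 0 1.5 100;0 -5 0 0 0 1.2 100;0 0 -12 0 0 0 100;0 0 -12 0 0 0 100;0 0 -10 0 0 0 100;0 0 0 0 0 0 100",
)

```text
time: 11.77
position: [0.5497, -0.0186, 0.0358]
tool_rot: [-0.34, 2.71, 0.073]
ft_force: [-1.7, 0.4, 0.0]
grip_width: 0.604
grip_force: 0.0
```

```bash
python3 - r4 <<'E'
from pp import *
prism("scene"); prism("top")
p=ctrl.get_image("top"); C=cloud(p); L=(C[...,:2]*1000-O)@M.T; F=p["frame"].astype(int)
m=(C[...,2]>.095)&(abs(L[...,0]+5)<60)&(abs(L[...,1]-50)<45)&(p["depth"]>0); print("clamp loc",L[m].min(0),L[m].max(0))
E
```

```text
11.7667 tcp [549.731  -18.5625  35.8171] loc [-95.3057 -69.1651] f [-1.656   0.4199  0.0458] q [-0.5274  0.0518  0.615   2.2619 -0.3625  0.4708  2.1954] w 0.6036073360577222
y yaw 14.327373916516319
top red 1 [-11.8963 -47.7673] [-11.8963 -47.7673] z 0.0662485638476571 0.0662485638476571
scene red 18 [-51.7584 -50.7944] [-13.6847 -39.6263] z 0.059409069093531164 0.06911054780069303
scene 600 [-34.2 -46.3] [162.9  41.2] 85.2 x -61.111198563263294 -8.1293226947527 y -127.65336683017809 35.974862290522175
top 882 [-31.9 -45.7] [159.2  41.2] 84.5 x -59.3721142864609 -6.694385906674256 y -126.5408946091176 35.19166117199851
clamp loc [-39.3904  10.1801] [35.1829 74.8786]
```

View pics/r4_scene.png

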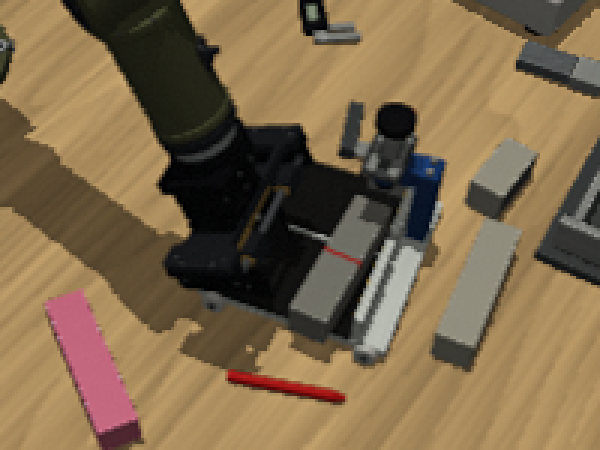

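The red line now runs across the top face at (342,257). I push the prism to the fence.

Call:
move_arm(
  increments="4.8 1.2 0 0 0 0 100;4.8 1.2 0 0 0 0 100;4.8 1.2 0 0 0 0 100;4.8 1.2 0 0 0 0 100;4.8 1.2 0 0 0 0 100;4.8 1.2 0 0 0 0 100;4.8 1.2 0 0 0 0 100;2.9 0.7 0 0 0 0 100",
)

```text
time: 12.78
position: [0.5881, -0.0099, 0.0375]
tool_rot: [-0.34, 2.708, 0.072]
ft_force: [-5.4, -2.3, 2.7]
grip_width: 0.61
grip_force: 3.1
```

Call:
move_arm(
  increments="1.9 0.5 0 0 0 0 100;1.9 0.5 0 0 0 0 100;1 0.2 0 0 0 0 100;1 0.2 0 0 0 0 100;1 0.3 0 0 0 0 100;1 0.2 0 0 0 0 100;0 0 0 0 0 0 100;0 0 0 0 0 0 100",
)

```text
time: 13.45
position: [0.5946, -0.0076, 0.0372]
tool_rot: [-0.341, 2.709, 0.074]
ft_force: [-7.6, -3.3, 5.0]
grip_width: 0.603
grip_force: 3.7
```

```bash
python3 - <<'E'
from pp import *
prism("scene"); prism("top")
E
```

```text
13.45 tcp [594.6435  -7.6319  37.2284] loc [-49.0849 -69.6665] f [-7.5814 -3.2631  5.008 ] q [-0.5179  0.1536  0.5935  2.1649 -0.4515  0.4916  2.236 ] w 0.6026627366479693
y yaw 14.368043059375667
scene prism 0.68 661 592 (array([615.5,  23.9]), array([ 40.5, 162.8]), 14.1) loc [-21.0863 -44.2632] z 0.06584115979894933 0.06939336676059264
scene red 16 [-38.1194 -47.8323] [ -1.7311 -41.3857] z 0.06449429273786167 0.06972148313112592
scene 596 [-21.3 -43.5] [ 42.2 161.8] 0.2 x -42.659974800990675 -0.17091289211693508 y -124.33203512481126 37.35138454733463
top 795 [-19.6 -43.8] [ 40.1 159.2] 0.7 x -40.46430541733959 -0.037858410430912495 y -123.35607571961171 35.5747297159003
```

The prism is flush with the fence at x = -20, yaw about 0. Next I go round to its right end with the fingers shut.

Call:
move_arm(
  increments="-6 -1.5 0 0 0 0 100;-6 -1.5 0 0 0 0 100;0 0 20 0 0 0 255;0 0 20 0 0 0 255;0 0 20 0 0 0 255;15 -20 0 0 0 0 255;15 -20 0 0 0 0 255;15 -20 0 0 0 0 255",
)

```text
time: 14.42
position: [0.6302, -0.0701, 0.0995]
tool_rot: [-0.342, 2.702, 0.074]
ft_force: [-0.6, -0.1, -0.2]
grip_width: 0.242
grip_force: 0.0
```

Call:
move_arm(
  increments="13 -20 0 0 0 0 255;0 0 0 0 0 0 255;0 0 -17 0 0 0 255;0 0 -17 0 0 0 255;0 0 -17 0 0 0 255;0 0 0 0 0 0 255;0 0 0 0 0 0 255;0 0 0 0 0 0 255",
)

```text
time: 15.08
position: [0.6426, -0.0904, 0.0481]
tool_rot: [-0.34, 2.705, 0.072]
ft_force: [0.3, 0.3, -0.0]
grip_width: 0.004
grip_force: 0.0
```

```bash
python3 - r5 <<'E'
from pp import *
prism("scene"); prism("top")
E
```

```text
15.0833 tcp [642.5632 -90.4038  48.1149] loc [ -23.0945 -161.7099] f [ 0.2932  0.2615 -0.0468] q [-0.3678  0.2757  0.6337  2.0209 -0.6372  0.6056  2.5161] w 0.0036157408219445663
y yaw 14.332636141570328
top prism 0.62 763 637 (array([617.5,  25. ]), array([ 41.9, 158.5]), 14.9) loc [-18.8766 -43.6912] z 0.06384181402559008 0.06791543856101555
scene prism 0.61 610 528 (array([615.7,  22.9]), array([ 39.4, 160.8]), 15.3) loc [-21.1395 -45.2816] z 0.065781586057581 0.07094177795714955
scene red 16 [-37.9747 -46.6132] [ -1.7067 -39.91  ] z 0.06416469255279977 0.06998894855874205
scene 534 [-20.8 -44.7] [ 41.8 161.6] 1.0 x -42.65921393492101 -0.04119844899892378 y -125.32551527634233 36.16614894304777
top 612 [-20.1 -44.3] [ 40.4 158.3] 0.3 x -40.46324092279927 -0.04908238304156774 y -123.41179200687607 34.792745157917864
```

Call:
move_arm(
  increments="-1.7 6.8 0 0 0 0 255;-1.7 6.8 0 0 0 0 255;-1.7 6.8 0 0 0 0 255;-1.7 6.8 0 0 0 0 255;-1.7 6.8 0 0 0 0 255;-1.7 6.8 0 0 0 0 255;-1.7 6.8 0 0 0 0 255;-1.2 4.8 0 0 0 0 255",
)

```text
time: 16.05
position: [0.6287, -0.0382, 0.047]
tool_rot: [-0.34, 2.706, 0.071]
ft_force: [0.1, -3.6, -1.2]
grip_width: 0.004
grip_force: 1.8
```

Call:
move_arm(
  increments="-0.7 2.9 0 0 0 0 255;-0.7 2.9 0 0 0 0 255;-0.5 1.9 0 0 0 0 255;-0.5 1.9 0 0 0 0 255;-0.3 1 0 0 0 0 255;-0.2 1 0 0 0 0 255;0 0 0 0 0 0 255;0 0 0 0 0 0 255",
)

```text
time: 16.72
position: [0.6259, -0.0272, 0.047]
tool_rot: [-0.339, 2.706, 0.072]
ft_force: [-1.3, -4.4, -0.5]
grip_width: 0.001
grip_force: 2.2
```

```bash
python3 - <<'E'
from pp import *
prism("scene"); prism("top")
E
```

```text
16.7167 tcp [625.8778 -27.1542  46.9868] loc [-23.6404 -96.2987] f [-1.2931 -4.3827 -0.5152] q [-0.5155  0.2154  0.6463  2.087  -0.5323  0.5436  2.3268] w 0.0010822582943119173
y yaw 14.287075194454113
top prism 0.87 437 340 (array([608.9,  60.9]), array([ 41.1, 156.8]), 14.7) loc [-18.3428  -6.7794] z 0.06383066011586325 0.13750032073085858
scene prism 0.94 453 420 (array([608.5,  53.8]), array([ 39.5, 152.2]), 14.7) loc [-20.4841 -13.5606] z 0.06571687786111913 0.06898209472734675
scene red 17 [-35.9737 -11.1943] [-0.8572 -4.0551] z 0.06396543811200739 0.06892810416721507
scene 430 [-20.4 -10.7] [ 40.4 157.4] 0.3 x -40.704647343562485 -0.016732047779318245 y -89.34947094606814 68.10243346999364
top 287 [-13.   -5.1] [ 37.6 160.3] 18.7 x -39.10466899602501 -0.10471221971440012 y -87.04056688365561 71.85286031788463
```

Call:
move_arm(
  increments="-0.4 1.5 0 0 0 0 255;-0.3 1.4 0 0 0 0 255;-0.4 1.5 0 0 0 0 255;-0.3 1 0 0 0 0 255;-0.2 1 0 0 0 0 255;-0.3 1 0 0 0 0 255;0 0 0 0 0 0 255;0 0 0 0 0 0 255",
)

```text
time: 17.68
position: [0.624, -0.0198, 0.047]
tool_rot: [-0.339, 2.706, 0.072]
ft_force: [-0.7, -5.4, -0.1]
grip_width: 0.006
grip_force: 2.3
```

Call:
move_arm(
  increments="-0.3 1 0 0 0 0 255;-0.2 1 0 0 0 0 255;0 0 0 0 0 0 255;-0.2 1 0 0 0 0 255;0 0 0 0 0 0 255;0 0 0 0 0 0 255;0 0 0 0 0 0 255;0 0 0 0 0 0 255",
)

```text
time: 18.35
position: [0.6237, -0.019, 0.047]
tool_rot: [-0.337, 2.706, 0.068]
ft_force: [0.5, -8.7, -1.7]
grip_width: 0.007
grip_force: 4.3
```

```bash
python3 - <<'E'
from pp import *
prism("scene"); prism("top")
E
```

```text
18.35 tcp [623.7392 -19.0023  47.0441] loc [-23.6992 -87.8713] f [ 0.5367 -8.662  -1.7019] q [-0.5395  0.2071  0.65    2.0959 -0.5113  0.5328  2.2918] w 0.006851889889273872
y yaw 14.154923529028254
top prism 0.66 275 229 (array([606.4,  69.1]), array([ 40.3, 152.2]), 14.2) loc [-18.74    1.784] z 0.06387595259236756 0.06886812476219452
scene prism 0.88 462 414 (array([607.5,  56.7]), array([ 40.1, 140.8]), 14.6) loc [-20.7369 -10.5035] z 0.06591349202796237 0.13486219235957628
scene red 12 [-28.2981  -0.2778] [-1.2113  6.4531] z 0.06192607840871156 0.06739463773037702
scene 396 [-20.5  -6.6] [ 40.5 147.1] 0.1 x -40.78883920544936 -0.08453786315706682 y -80.16034533972746 66.98843946800022
top 148 [ -6.3 -30.2] [16.  97.1] 3.0 x -16.850561869893372 -0.11651891152062722 y -78.73893965200807 18.275563731801352
```

Call:
move_arm(
  increments="1.2 -5 0 0 0 0 255;1.2 -5 0 0 0 0 255;0 0 24 0 0 0 255;0 0 24 0 0 0 255;-16.5 -4.2 0 0 0 0 255;-16.5 -4.2 0 0 0 0 255;-16.5 -4.2 0 0 0 0 255;-5 19 0 0 0 0 255",
)

```text
time: 19.32
position: [0.5697, -0.0227, 0.0951]
tool_rot: [-0.333, 2.707, 0.073]
ft_force: [-0.8, 0.2, 0.0]
grip_width: 0.001
grip_force: 0.0
```

Call:
move_arm(
  increments="-5 19 0 0 0 0 255;-4.5 18 0 0 0 0 255;0 0 -18 0 0 0 255;0 0 -18 0 0 0 255;0 0 -17 0 0 0 255;4.8 1.2 0 0 0 0 255;4.8 1.2 0 0 0 0 255;4.8 1.2 0 0 0 0 255",
)

```text
time: 19.98
position: [0.5778, 0.0216, 0.0433]
tool_rot: [-0.341, 2.704, 0.073]
ft_force: [0.7, 0.8, 0.1]
grip_width: 0.008
grip_force: 0.0
```

Call:
move_arm(
  increments="3 0.8 0 0 0 0 255;2 0.5 0 0 0 0 255;2 0.5 0 0 0 0 255;1.5 0.4 0 0 0 0 255;1.5 0.4 0 0 0 0 255;1 0.2 0 0 0 0 255;0 0 0 0 0 0 255;0 0 0 0 0 0 255",
)

```text
time: 20.65
position: [0.5868, 0.0235, 0.0419]
tool_rot: [-0.34, 2.707, 0.073]
ft_force: [-2.0, -0.6, 1.5]
grip_width: 0.002
grip_force: 1.2
```

```bash
python3 - r6 <<'E'
from pp import *
prism("scene"); prism("top")
E
```

```text
20.65 tcp [586.8283  23.5358  41.8662] loc [-48.9596 -37.5342] f [-2.0255 -0.5932  1.4631] q [-0.6401  0.1223  0.6427  2.1874 -0.3726  0.4762  2.1043] w 0.002043155823462949
y yaw 14.326104001134972
top prism 0.84 599 570 (array([606.9,  68. ]), array([ 40.5, 155. ]), 14.9) loc [-18.5272   0.5946] z 0.0642878068296262 0.06871857937894367
scene prism 0.73 516 438 (array([607.3,  54.5]), array([ 39.9, 137.6]), 14.8) loc [-21.4741 -12.5859] z 0.0657724419755934 0.06916412695699223
scene prism 0.63 1996 142 (array([642.6,  59.6]), array([ 66.8, 178.6]), 27.7) loc [ 13.9919 -16.363 ] z 0.027214697121569653 0.18220560067018776
scene red 15 [-38.1792  -1.3075] [-1.0726  5.6423] z 0.06295724640723488 0.06916704712152777
scene 486 [-20.8  -6.9] [ 40.8 150.7] 0.0 x -41.15639092493755 -0.3710589079249184 y -82.29382032985072 68.43329870719259
top 585 [-19.4   0.5] [ 38.7 158.7] 0.3 x -38.99408828701768 -0.022252404444411972 y -78.7698722915229 79.76853267756417
```

Call:
move_arm(
  increments="1 0.2 0 0 0 0 255;1 0.3 0 0 0 0 255;1 0.2 0 0 0 0 255;1 0.3 0 0 0 0 255;0 0 0 0 0 0 255;0 0 0 0 0 0 255;0 0 0 0 0 0 255;0 0 0 0 0 0 255",
)

```text
time: 21.62
position: [0.5876, 0.0238, 0.0403]
tool_rot: [-0.34, 2.713, 0.075]
ft_force: [-17.3, -3.2, 13.7]
grip_width: 0.006
grip_force: 8.9
```

The prism is flush (17 N against the fence). I back off, rise, stand the tool upright and go over the knob with the fingers about 20 mm apart.

Call:
move_arm(
  increments="-8 -2 0 0 0 0 196;-8 -2 0 0 0 0 196;-8 -2 0 0 0 0 196;0 0 38 0 0 0 196;0 0 38 0 0 0 196;0 0 38 0 0 0 196;0 0 38 -1.5 5.8 0 196;0 0 38 -1.5 5.8 0 196",
)

```text
time: 22.28
position: [0.5655, 0.0177, 0.2271]
tool_rot: [-0.362, 2.896, 0.045]
ft_force: [2.7, -0.8, -0.1]
grip_width: 0.23
grip_force: 0.0
```

Call:
move_arm(
  increments="0 0 0 -1.5 5.8 0 196;0 0 0 -1.5 5.8 0 196;6 19 0 0 0 0 196;6 19 0 0 0 0 196;6 19 0 0 0 0 196;6 19 0 0 0 0 196;0 0 0 0 0 0 196;0 0 0 0 0 0 196",
)

```text
time: 22.95
position: [0.5916, 0.0963, 0.2246]
tool_rot: [-0.395, 3.099, 0.002]
ft_force: [0.4, -0.1, -0.0]
grip_width: 0.236
grip_force: 0.0
```

```bash
python3 - <<'E'
from pp import *
prism("scene"); prism("top"); print(R.from_rotvec(s["tool_rot"]).as_matrix())
E
```

```text
22.95 tcp [591.6041  96.2769 224.5962] loc [-26.3648  31.7734] f [ 0.3584 -0.1128 -0.0207] q [-0.7441  0.2208  0.6304  1.6176 -0.1349  1.329   1.7289] w 0.23555022299273734
y yaw 14.510580932240268
top prism 0.61 567 433 (array([606.5,  66.9]), array([ 41.9, 157.3]), 15.6) loc [-19.1865  -0.3725] z 0.06364450363014007 0.06859725612286342
top red 2 [-37.4073   0.9595] [-23.7363   1.3764] z 0.0640513821450176 0.06573570971790377
scene prism 0.81 542 467 (array([607.4,  55.3]), array([ 40.3, 139.5]), 14.5) loc [-21.1796 -11.8354] z 0.0656059127338981 0.06895144549946723
scene red 15 [-38.2984  -3.227 ] [-3.7177  5.767 ] z 0.062206318952134465 0.07043571152131312
scene 483 [-20.4  -8.4] [148.5  40.7] 89.9 x -40.802694679649775 -0.10654525625898094 y -82.6418934306345 65.83468517322186
top 401 [-20.4   0.2] [ 38.4 158.2] 0.8 x -39.23611610255194 -0.1369247505558125 y -78.77590655054176 79.21198516290596
[[-0.9679 -0.2506  0.0173]
 [-0.2505  0.9681  0.0037]
 [-0.0176 -0.0007 -0.9998]]
```

Call:
move_arm(
  increments="3.4 12.5 0 0 1 0 196;0 0 -15 0 0 0 196;0 0 -12 0 0 0 196;0 0 -6 0 0 0 196;0 0 -4 0 0 0 196;0 0 -4 0 0 0 196;0 0 0 0 0 0 196;0 0 0 0 0 0 196",
)

```text
time: 23.92
position: [0.5952, 0.1067, 0.1839]
tool_rot: [-0.391, 3.117, 0.006]
ft_force: [0.6, -0.3, 0.7]
grip_width: 0.231
grip_force: 0.0
```

```bash
python3 look.py r7
```

```text
23.9167 tcp [595.2491 106.6722 183.9168] loc [-20.265   40.9464] f [ 0.582  -0.3441  0.6617] q [-0.7365  0.275   0.6199  1.6431 -0.1695  1.2762  1.7356] w 0.23075719170471543
y yaw 14.312751967195567
top prism 0.67 575 469 (array([607. ,  67.3]), array([ 41.5, 157.2]), 14.5) loc [-18.6032  -0.1084] z 0.0637181127487273 0.06839490353907833
top red 2 [-32.2586   0.167 ] [-23.1795   1.3159] z 0.060608190767609815 0.0654272109791576
scene prism 0.64 580 503 (array([608. ,  57.8]), array([ 41.4, 143.6]), 14.4) loc [-19.9807  -9.561 ] z 0.06570522363666198 0.06945422136477108
scene red 15 [-37.9223  -0.9162] [-3.2902  4.2523] z 0.06317696512275006 0.06927960459214433
```

View pics/r7_scene.png

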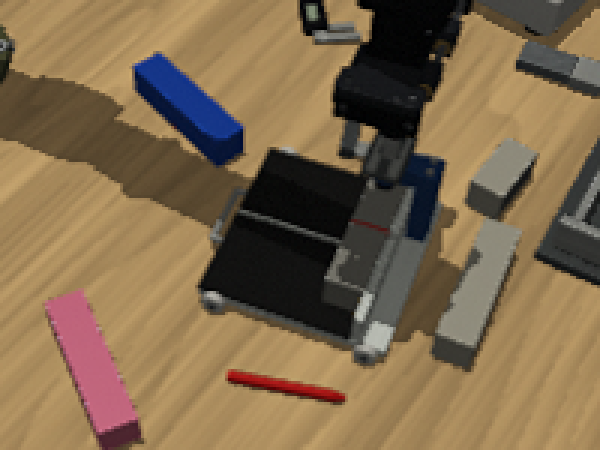

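The prism sits seated with the red line at (370,225) over the slot, and the fingers are over the knob. I press down.

Call:
move_arm(
  increments="0 0 -5 0 0 0 196;0 0 -4 0 0 0 196;0 0 -4 0 0 0 196;0 0 -4 0 0 0 196;0 0 -4 0 0 0 196;0 0 -4 0 0 0 196;0 0 -2 0 0 0 196;0 0 0 0 0 0 196",
)

```text
time: 24.78
position: [0.5961, 0.107, 0.1583]
tool_rot: [-0.392, 3.115, 0.007]
ft_force: [-0.8, -0.6, 11.8]
grip_width: 0.234
grip_force: 6.2
```

Call:
move_arm(
  increments="0 0 -2 0 0 0 196;0 0 -2 0 0 0 196;0 0 -2 0 0 0 196;0 0 -1 0 0 0 196;0 0 0 0 0 0 196;0 0 0 0 0 0 196;0 0 0 0 0 0 196;0 0 0 0 0 0 196",
)

```text
time: 25.45
position: [0.5963, 0.1071, 0.1552]
tool_rot: [-0.391, 3.113, 0.01]
ft_force: [-9.3, -0.2, 28.5]
grip_width: 0.228
grip_force: 14.8
```

Call:
move_arm(
  increments="-0.5 1.9 1 0 0 0 196;-0.5 1.9 0 0 0 0 196;-0.5 1.9 0 0 0 0 196;-0.5 1.9 0 0 0 0 196;-0.5 1.9 0 0 0 0 196;-0.5 1.9 0 0 0 0 196;-0.5 1.9 0 0 0 0 196;-0.5 1.9 0 0 0 0 196",
)

```text
time: 26.12
position: [0.5956, 0.1123, 0.1554]
tool_rot: [-0.379, 3.11, -0.01]
ft_force: [1.6, -15.3, 20.9]
grip_width: 0.229
grip_force: 10.3
```

Call:
move_arm(
  increments="0 0 0.5 0 0 0 196;0 0 0.5 0 0 0 196;0 0 0.5 0 0 0 196;0 0 0 0 0 0 196;-0.2 1 0 0 0 0 196;-0.2 1 0 0 0 0 196;0 0 0 0 0 0 196;0 0 0 0 0 0 196",
)

```text
time: 26.78
position: [0.5947, 0.1168, 0.1559]
tool_rot: [-0.383, 3.111, -0.006]
ft_force: [2.0, -11.6, 17.4]
grip_width: 0.23
grip_force: 8.4
```

```bash
python3 - <<'E'
from pp import *
p=ctrl.get_image("top"); C=cloud(p); L=(C[...,:2]*1000-O)@M.T; F=p["frame"].astype(int)
m=(F[...,0]>80)&(F[...,0]>1.8*F[...,1])&(abs(L[...,0]+10)<40)&(L[...,1]>50)&(L[...,1]<110)&(p["depth"]>0)
print("tab",m.sum(), L[m].min(0) if m.any() else 0, L[m].max(0) if m.any() else 0, C[m][:,2].max() if m.any() else 0)
E
```

```text
26.7833 tcp [594.736  116.7555 155.9287] loc [-18.2717  50.844 ] f [  1.986  -11.6283  17.4006] q [-0.7508  0.2945  0.612   1.6793 -0.1743  1.2166  1.716 ] w 0.23003974217276305
y yaw 14.021687174147747
top prism 0.78 567 467 (array([605.8,  67.3]), array([ 39.8, 157.9]), 14.4) loc [-19.766   0.188] z 0.06363619785585573 0.06810860605101929
top red 1 [-32.0492   0.3075] [-32.0492   0.3075] z 0.06406098270007266 0.06406098270007266
scene prism 0.95 597 479 (array([609.1,  51.7]), array([ 41.5, 153.5]), 14.3) loc [-20.4214 -15.7437] z 0.06562045855767751 0.0694629896307438
scene red 15 [-37.5357  -2.4369] [-3.3136  4.834 ] z 0.06390768198013619 0.06942641541095962
tab 0 0 0 0
```

Call:
move_arm(
  increments="-0.3 1.5 0 0 0 0 196;-0.4 1.5 0 0 0 0 196;-0.4 1.5 0 0 0 0 196;-0.3 1.5 0 0 0 0 196;-0.4 1.5 0 0 0 0 196;-0.4 1.5 0 0 0 0 196;0 0 0 0 0 0 196;0 0 0 0 0 0 196",
)

```text
time: 27.7
position: [0.5927, 0.1248, 0.156]
tool_rot: [-0.382, 3.111, -0.008]
ft_force: [1.4, -12.2, 18.1]
grip_width: 0.229
grip_force: 8.9
```

Call:
move_arm(
  increments="-0.3 1.5 0 0 0 0 196;-0.4 1.5 0 0 0 0 196;-0.3 1 0 0 0 0 196;-0.3 1 0 0 0 0 196;0 0 0 0 0 0 196;0 0 0 0 0 0 196;0 0 0 0 0 0 196;0 0 0 0 0 0 196",
)

```text
time: 28.37
position: [0.5917, 0.1289, 0.1559]
tool_rot: [-0.381, 3.111, -0.01]
ft_force: [2.2, -13.3, 17.1]
grip_width: 0.235
grip_force: 9.8
```

```bash
python3 look.py | head -3
```

```text
28.3667 tcp [591.6819 128.9202 155.91  ] loc [-18.2265  63.3861] f [  2.185  -13.3466  17.1078] q [-0.7691  0.2926  0.6066  1.6803 -0.1691  1.2161  1.6899] w 0.23470128568180743
y yaw 13.961302157940054
top prism 0.57 744 540 (array([607.3,  67.8]), array([ 41.7, 158.4]), 14.5) loc [-18.189   0.302] z 0.06350231885609192 0.24957539626677402
```

Call:
move_arm(
  increments="-0.3 1 0 0 0 0 196;-0.2 1 0 0 0 0 196;-0.3 1 0 0 0 0 196;-0.2 1 0 0 0 0 196;0 0 0 0 0 0 196;0 0 0 0 0 0 196;0 0 0 0 0 0 196;0 0 0 0 0 0 196",
)

```text
time: 29.23
position: [0.5917, 0.1291, 0.1559]
tool_rot: [-0.377, 3.11, -0.017]
ft_force: [3.5, -19.4, 16.8]
grip_width: 0.233
grip_force: 11.8
```

The keeper has reached its end: force rises with no further travel. I ease back and lift off.

Call:
move_arm(
  increments="0.5 -2 0 0 0 0 196;0.5 -2 0 0 0 0 196;0.5 -2 0 0 0 0 196;0.5 -2 0 0 0 0 196;0 0 2 0 0 0 196;0 0 2 0 0 0 196;0 0 2 0 0 0 196;0 0 3 0 0 0 196",
)

```text
time: 29.9
position: [0.5897, 0.1287, 0.1603]
tool_rot: [-0.386, 3.116, -0.005]
ft_force: [4.3, -7.3, -5.1]
grip_width: 0.228
grip_force: 4.2
```

Call:
move_arm(
  increments="0 0 5 0 0 0 196;0 0 10 0 0 0 196;0 0 15 0 0 0 196;0 0 20 0 0 0 196;0 0 20 0 0 0 196;-25 -15 10 0 0 0 196;-30 -20 0 0 0 0 196;-30 -20 0 0 0 0 196",
)

```text
time: 30.57
position: [0.5024, 0.0793, 0.2412]
tool_rot: [-0.394, 3.117, 0.005]
ft_force: [-1.0, 0.0, 0.5]
grip_width: 0.227
grip_force: 0.0
```

Call:
move_arm(
  increments="-30 -30 0 0 0 0 196;-30 -30 0 0 0 0 196;0 -35 0 0 0 0 196;0 -35 0 0 0 0 196;0 -35 0 0 0 0 196;0 0 0 0 0 0 196;0 0 0 0 0 0 196;0 0 0 0 0 0 196",
)

```text
time: 31.23
position: [0.4441, -0.0837, 0.241]
tool_rot: [0.393, -3.117, -0.008]
ft_force: [-0.4, 0.8, 0.1]
grip_width: 0.232
grip_force: 0.0
```

```bash
python3 - <<'E'
from pp import *
prism("scene"); prism("top")
ims=[]
for n in ("top","scene"):
    p=ctrl.get_image(n); C=cloud(p); L=(C[...,:2]*1000-O)@M.T; F=p["frame"].astype(int)
    k=(np.hypot(L[...,0]+20,L[...,1]-45)<14)&(p["depth"]>0)&(C[...,2]>.1); print(n,"knob z",np.median(C[k][:,2]))
    m=(F[...,0]>80)&(F[...,0]>1.8*F[...,1])&(abs(L[...,0]+20)<40)&(L[...,1]>55)&(L[...,1]<110)&(p["depth"]>0)
    print("tab",m.sum(), L[m].min(0) if m.any() else 0, L[m].max(0) if m.any() else 0)
    u,v=proj(p,[.58,.07,.08]); u,v=int(u),int(v); ims.append(cv2.resize(p["frame"][v-55:v+55,u-75:u+75],None,fx=2.6,fy=2.6,interpolation=3))
    for t in("spare_prism","half_prism","crayon","square"): print(t,[np.round(d["centre"],3) for d in ctrl.find_in(t,p)[:1]])
cv2.imwrite("pics/end.png",cv2.cvtColor(np.hstack(ims),cv2.COLOR_RGB2BGR))
E
```

```text
31.2333 tcp [444.1143 -83.7074 241.0381] loc [-213.7407 -106.2043] f [-0.4142  0.7736  0.1245] q [-0.7202 -0.1987  0.7605  1.9075  0.1341  1.3816  1.8265] w 0.23163412708259276
y yaw 14.369330031532694
top prism 0.9 801 658 (array([607.4,  67.6]), array([ 42.1, 156.5]), 14.3) loc [-18.1415   0.0835] z 0.06384167189880396 0.13052758670553954
scene prism 0.59 529 456 (array([607.5,  55.7]), array([ 40.1, 142.1]), 14.5) loc [-20.9839 -11.4725] z 0.06570351059360402 0.06895211290409448
scene prism 0.23 3458 153 (array([642.3,  59.8]), array([ 69.3, 178.3]), 28.7) loc [ 13.7506 -16.0951] z 0.026422761581149368 0.1601915024546308
scene red 15 [-37.8642  -0.7177] [-1.2142  6.4702] z 0.061904393427486326 0.06881230899531487
scene 467 [-20.6  -6.3] [148.6  41. ] 90.0 x -41.101739820400574 -0.04799679834552499 y -80.64098424649887 67.94872504029227
top 634 [-19.5   0.5] [ 39.  158.5] 0.0 x -39.063432595117916 -0.015212676363751563 y -78.78683089873645 79.73920477294266
top knob z 0.15869359067396926
tab 29 [-31.5532  80.7133] [-9.3982 84.5676]
spare_prism [array([ 0.62 , -0.108,  0.012])]
half_prism [array([0.67 , 0.24 , 0.036])]
crayon [array([ 0.62 , -0.105,  0.012])]
square [array([0.526, 0.211, 0.009])]
scene knob z 0.15959192174968
tab 11 [-31.9976  80.1476] [-7.1758 86.1692]
spare_prism [array([0.726, 0.076, 0.04 ])]
half_prism [array([0.678, 0.228, 0.041])]
crayon [array([ 0.625, -0.112,  0.01 ])]
square []
```

View pics/end.png

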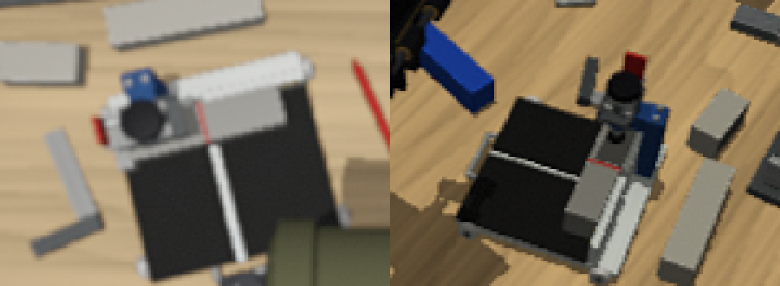

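The knob stays down at about 158 mm. The tab's inner face is at y = 81, so the keeper is fully out. The prism sits flush with the red line up ((205,122) in the top half, (603,163) in the scene half), and the bystanders have not moved.

```bash
python3 -c "
from bench import ctrl
print(ctrl.close_job())"
```

```text
the job is handed in; nothing more can be done
None
```

The job is handed in at about 31 s: the prism is red line up and flush against fence and end stop, the clamp is locked on it with the knob held down, and the things around the carriage did not move; the second roll took two tries because the first push slipped off and the prism settled back on its face.

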